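Close up the tube blocks in a dry-block heater, shut the cover and put in the thermometer

TASK

The three aluminium tube blocks lie crooked and spread out on the block heater's deck. Nudge them into one tight, straight row, flush against the heater's back wall and its left end wall with no gaps, then lower the clear cover and put the thermometer from the blue stand down through the port in the cover, deep into the well of the block below, and let go. Push gently: do not shove the heater across the bench, do not force the thermometer, and leave the label roll, timer and wash bottle where they are.

Things in the scene. Friction and masses are not known exactly. Their poses are not given: they have to be found in the camera images.
- heater: White dry-block heater, 160 (x) x 250 (y) x 104 mm, 4 kg, loose on rubber feet: 25 N or more slides it. Origin: centre of its underside; controls on its -x side, +y left seen from the robot. Aluminium deck at z = 52 mm, x = -55 to 60, y = -120 to 100 mm, open at front and right. Inner faces: back wall x = 60, left end wall y = 100 mm (from x = -8 on); tops z = 104 mm.
- home_corner (a point): Inner corner of the heater's deck where back wall and left end wall meet, heater (60, 100, 52) mm, axes as the heater. Packed home, the blocks (70 mm sides against the end wall and each other) have their centres at heater x = 25 and y = 76, 28, -20 mm, in any order; the row's right face is at y = -44, its front at x = -10 mm.
- block_a: Aluminium tube block, eight 13 mm bores in its top, 70 (x) x 48 (y) x 40 mm, about 0.3 kg, loose on the deck (slides at about 2 N). Origin: centre of its underside; x along the 70 mm side, roughly towards the heater's back wall (within 0.15 rad). The hole at the very centre of the top is the thermometer well: vertical, 8.5 mm across, 34 mm deep.
- block_b: Aluminium tube block, four 18 mm bores in its top, 70 (x) x 48 (y) x 40 mm, about 0.3 kg, loose on the deck (slides at about 2 N). Origin: centre of its underside; x along the 70 mm side, roughly towards the heater's back wall (within 0.15 rad). The hole at the very centre of the top is the thermometer well: vertical, 8.5 mm across, 34 mm deep.
- block_c: Aluminium tube block, fourteen 9 mm bores in its top, 70 (x) x 48 (y) x 40 mm, about 0.3 kg, loose on the deck (slides at about 2 N). Origin: centre of its underside; x along the 70 mm side, roughly towards the heater's back wall (within 0.15 rad). The hole at the very centre of the top is the thermometer well: vertical, 8.5 mm across, 34 mm deep.
- lid (a joint): Opening angle of the clear cover, rad: 0 closed and level, 1.65 to 1.85 at the start (leaning back), stop at 1.95. The stiff hinge (0.14 N m) holds it where it is left, or lets it sink slowly. The cover (0.16 kg) is a 5 mm panel, underside at the axis height, reaching 94 mm from the axis, over heater y = -60 to 118 mm; push it from behind at the tab, follow it over and press it down.
- lid_hinge (a point): Point of the cover's hinge axis at heater (70, 0, 105.5) mm; the axis is parallel to heater y. Axes of the cover: -x from the hinge to its free edge, z its outward normal. A skirt at the free edge reaches 25 mm below the panel in front of the blocks; it clears a row that is home by 6 mm and lands on a block that sticks out further.
- lid_tab (a point): Middle of the outer face of the black grip tab (20 x 50 x 5 mm) that sticks out from the middle of the cover's free edge, 102 mm from the hinge axis, axes as the cover: z up when closed, away from the robot when open. Closed it lies at heater (-32, 29, 110.5) mm.
- lid_port (a point): Centre of the black-rimmed thermometer port in the cover, on its outer face: a 14 mm hole, its rim 2 mm higher. Closed it lies at heater (25, -20, 110.5) mm, above the well of the right-hand block of a packed row; that block's top is 18.5 mm lower.
- thermometer: White stick thermometer, 120 mm, 0.05 kg, upright in its stand. Origin at the tip, z up the stem to the head: steel stem 6 mm thick, z = 0 to 60 mm, last 6 mm tapered to 3.6 mm; head 24 (x) x 16 (y) mm, z = 60 to 120 mm: grip it across the 16 mm. Parked, its tip is 14 mm above the bench; lift it over 62 mm to clear the stand. At a well's bottom the head is 7 mm above the cover.
- thermometer_tip (a point): Tip of the thermometer's stem, same axes as the thermometer.
- stand: Blue thermometer stand, 0.6 kg: foot disc 72 mm across, 30 x 30 mm column, 74 mm high, 9 mm hole 62 mm deep. Origin: centre of its underside.
- label_roll: White label roll, 90 mm across, 40 mm high; bystander. Origin: centre of its underside.
- bench_timer: White bench timer, 62 x 66 x 20 mm; bystander. Origin: centre of its underside.
- wash_bottle: White wash bottle with a red spout, 204 mm tall; bystander. Origin: underside.

How it is judged:
By the outcome, as a careful person would: the job done as asked, in the order asked, and still so for the second after the job is handed in, with the robot touching nothing.
It also fails if it takes over 72 s, if anything falls off the work surface, if the arm or the gripper's body presses on something with over 40 N, if the wrist force passes 120 N, or if a joint passes its speed limit or range.

ROBOT

A 7-joint arm with a two-finger parallel gripper is mounted at the origin on a cart in front of the work surface, level with it; the furniture and walls round the work are solid. World frame = base frame: x ahead of the robot, y to its left, z up, the work surface at z = 0. Lengths are in m, angles in rad, forces in N, time in s.
With the tool pointing down it reaches from about 0.4 to 0.9 m from the base axis. Payload 5.5 kg.
Tool frame: the origin (TCP) lies between the finger pads; the fingertips stand 22 mm ahead of it and the grasp point (between the pads) lies 3 mm ahead of it; z points along the fingers, y is the line along which they close (so a half turn about z gives the same grasp; the last joint's range is limited). The gripper opens to 92 mm and grips with 3 to 60 N. Pads are 19 mm wide; open, the fingers measure 130 mm over their backs; the gripper's body (75 mm by 190 mm) begins 47 mm behind the grasp point.
Start: joints at [1.547, 0.501, -0.427, 1.55, 0.221, 1.138, -0.21], TCP at [0.184, -0.623, 0.249] pointing down, gripper open.
Joint ranges: [-2.88, 2.88], [-0.31, 2.03], [-1.54, 1.56], [0.2, 2.42], [-1.41, 4.55], [0.19, 2.02], [-2.57, 2.57]. Speed limits (rad/s): [2.57, 2.57, 3.14, 3.14, 3.14, 3.14, 3.14].

INTERFACE

Orientations are given as a unit quaternion [x, y, z, w].
In Python, from plant import manip gives the robot as it stands.
- The arm moves only by the tool jog_arm, never from a script. Its argument "targets" is text: rows parted by semicolons, each of 4 numbers parted by spaces: the shift along the tool's x, y, z in cm, then the turn about the tool's z in degrees. In form: x y z yaw; .... A call has 1 to 20 rows; each row is the pose to reach, as a shift and turn from the pose commanded when the call began, along the tool's axes at that moment; what a row does not reach only later rows make up. A row lasts 1/12 s, in which the tool goes at most 41.7 mm and 7.16 degrees, less where a joint would pass 70% of its speed; a pose out of reach is approached as far as the arm can. A call with a gripper value outside its range is refused whole. "fingers" is the finger opening in cm, from 0 to 9.18, set as the call begins (left out, the last holds). The fingers move at their own pace and stop on an object; the grip force is fixed at half the most. Time passes only in rows, so rows that repeat a pose let the fingers close. It gives the time, the measured TCP pose, the force, the opening and the grip force at its end, in the units of the state.
- manip.state(): the state, without advancing time (a new reading comes with each control period).
- manip.camera(name): name is "side" or "top" or "wrist"; returns (picture, depth): 480x640x3 uint8, red, green, blue; 480x640 float32, m along the optical axis (not along the pixel's ray), 0 where there is no reading.
- manip.calibration(name): a dict with "fx", "fy", "cx", "cy" (pixels), "world_from_camera" (4x4, takes a point from camera to world coordinates); the wrist camera has in their place "tool_from_camera" (4x4, takes a point from camera to tool coordinates, whose origin is the TCP and whose axes are the flange's). Camera axes: x right, y down, z forward; pixel columns grow to the right and rows downward; lengths in m; the calibration is good to about 2 mm. A picture is of the moment at which its call begins: read the wrist's pose just before it. calibration takes no time and is no camera call.
- manip.job_done(): hands the job in; it is judged then, once.
The state is a dict: "time": time; "joint_pos": joint angles; "qvel": joint speeds; "effort": joint torques, N m; "eef_pos": TCP position; "orientation": TCP orientation; "wrist_force": force on the tool from outside, world axes, zero at the start; "torque": the same for the moment, N m; "grip_width": finger opening in m; "gripper_force": force on a finger pad.
Only numpy, scipy, OpenCV 4.12 (cv2) and the standard library are available. Lean on these libraries where they do the work, as an engineer would, in place of code of your own. Each camera call takes 0.05 s, during which the arm holds its last target. There are 200 camera calls.

## Working session

There is one attempt and no reset: what is moved stays moved. The work goes in short steps, Python scripts to look and compute and a tool call to move; the robot and the scene stay as the last step left them, time stands still between calls to the robot, and variables do not carry over. Pictures are saved under pics/ and viewed, at most 10 in all, crops included, and the job is handed in when it is done.

Besides the shell and the picture viewer there is one more tool, called after "Emit:" in YAML: its name, and indented under it one key for each argument. jog_arm: Moves the arm, as the interface text tells. Its arguments: {"type":"object","properties":{"targets":{"type":"string"},"fingers":{"type":"number"}},"required":["targets"]}

```bash
ls; mkdir -p pics
python3 - <<'E'
from plant import manip
import numpy as np, cv2, pickle
s=manip.state(); print(s)
for n in ("top","side"):
    p,d=manip.camera(n); c=manip.calibration(n); print(n,c)
    cv2.imwrite(f"pics/{n}0.png",p[:,:,::-1]); np.savez(f"pics/{n}0.npz",p=p,d=d)
E
```

```text
pics
{'time': 0.0, 'joint_pos': array([ 1.54718757,  0.50185316, -0.42673777,  1.55148052,  0.22077966,
        1.1382838 , -0.21028406]), 'qvel': array([ 0.00074598, -0.00081438, -0.00070211, -0.00014496,  0.00053652,
        0.00040029,  0.00128214]), 'effort': array([ 4.79022710e-04, -5.66605997e+01, -5.81633985e+00, -2.79121739e+01,
       -6.87111891e-02,  3.08324955e-02,  1.44411692e-04]), 'eef_pos': array([ 0.18362238, -0.62282279,  0.24765755]), 'orientation': array([ 9.89733184e-01,  1.42923918e-01, -1.11232358e-04, -9.82533776e-04]), 'wrist_force': array([-0.02331665,  0.39678308,  0.6311801 ]), 'torque': array([0.00528823, 0.00400261, 0.0049314 ]), 'gripper_force': 0.0, 'grip_width': 0.0919120498658243}
top {'fx': 477.0665298606467, 'fy': 477.0665298606467, 'cx': 318.92228350435795, 'cy': 235.90600519062096, 'world_from_camera': array([[ 2.99909404e-03, -9.91022160e-01,  1.33664074e-01,
         4.32011252e-01],
       [-9.99848769e-01, -6.82031696e-04,  1.73773841e-02,
        -4.44513806e-02],
       [-1.71302096e-02, -1.33695976e-01, -9.90874332e-01,
         1.27121523e+00],
       [ 0.00000000e+00,  0.00000000e+00,  0.00000000e+00,
         1.00000000e+00]])}
side {'fx': 617.7802226274633, 'fy': 617.7802226274633, 'cx': 309.97627278842367, 'cy': 231.93938767722398, 'world_from_camera': array([[-0.92746606, -0.22963009,  0.29508767,  0.18473921],
       [-0.37362687,  0.53860031, -0.75519048,  0.95591324],
       [ 0.01448014, -0.81066622, -0.58532948,  0.87543825],
       [ 0.        ,  0.        ,  0.        ,  1.        ]])}
```

View pics/top0.png

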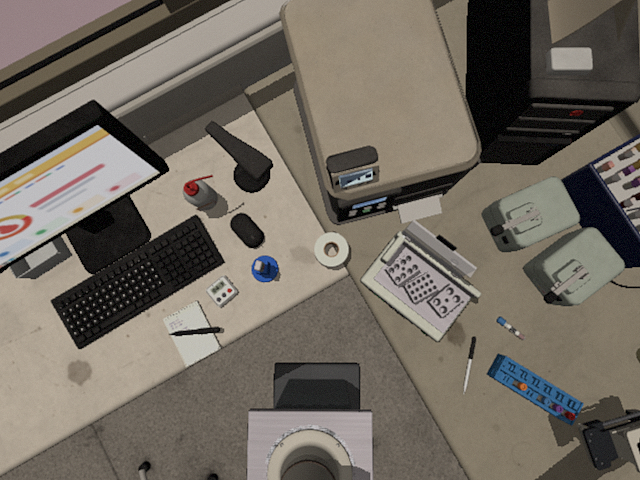

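View pics/side0.png

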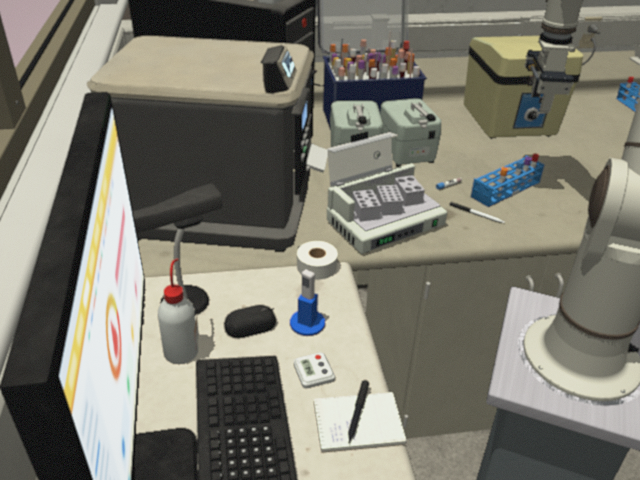

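The top view shows the heater at about (420,285), yawed about -35°. The stand is at (265,267), the label roll at (332,250), the timer at (222,291) and the bottle at (198,193). The cover leans back. Next, a close-up with heights.

```bash
cat > h.py <<'E'
import numpy as np, cv2
from plant import manip
def cal(n):
    c=manip.calibration(n); 
    T=c["world_from_camera"] if n!="wrist" else c["tool_from_camera"]
    if n=="wrist":
        from scipy.spatial.transform import Rotation as R
        s=manip.state(); W=np.eye(4); W[:3,:3]=R.from_quat(s["orientation"]).as_matrix(); W[:3,3]=s["eef_pos"]; T=W@T
    return c,T
def plane(c,T,uv,z):
    uv=np.atleast_2d(np.asarray(uv,float)); r=np.c_[(uv[:,0]-c["cx"])/c["fx"],(uv[:,1]-c["cy"])/c["fy"],np.ones(len(uv))]@T[:3,:3].T
    return T[:3,3]+r*((z-T[2,3])/r[:,2])[:,None]
def cloud(c,T,d):
    v,u=np.mgrid[:480,:640]; P=np.stack([(u-c["cx"])/c["fx"]*d,(v-c["cy"])/c["fy"]*d,d],-1)
    return P@T[:3,:3].T+T[:3,3]
E
python3 - <<'E'
from h import *
out=[]
for n,(u0,v0) in (("top",(355,215)),("side",(320,130))):
    f=np.load(f"pics/{n}0.npz");c,T=cal(n); P=cloud(c,T,f["d"])
    k=130
    a=cv2.resize(f["p"][v0:v0+k,u0:u0+k,::-1],(400,400),interpolation=cv2.INTER_CUBIC); out.append(a)
    if n=="top":
        z=P[...,2]; print(n,np.round(z[225:345:8,360:480:8]*1000).astype(int))
cv2.imwrite("pics/crop0.png",np.hstack(out))
E
```

```text
top [[   2    1    3    1   -2    4  197  201    1    2   -1   -2    2    3
     2]
 [   1   -4    4   -1    0  104  132  203  200  198   -2    2   -4    0
    -7]
 [   6   -3    0    2   46  107  107  120  206  200  197  213   -1   -2
     2]
 [  -4    5   -3   47  104   52   53  107  113  147  199  198    1    1
    -1]
 [   5    2   35  104   52   52   61   49   95  102  135  203  202    5
    -2]
 [   2   -3   52   54   92   94   97   84   52   75  105  127  205  202
   196]
 [   1   51   50   55   94   91   94   57   85   51   60  108  114  198
   198]
 [  32   46   48   50   56   92   55   56   93   90   54   50  104  105
    -5]
 [  -8   -1   47   50   52   51   93   69   93   90   60   55   54   89
   107]
 [-875   -2    3   51   45   50   53   85   57   73   94   94   60   48
    67]
 [-871  -13    0    1   44   47   51   50   53   97   91   93   51   46
     0]
 [-870 -865    0   -1   -1   39   52   53   54   53   92   53   56    0
     5]
 [-870 -869  -25    2   -3    4    1   49   52   57   53   50    4   -2
    -3]
 [-871 -882 -875   -1    0    6   -4    3   45   50   54    3   -3    2
     1]
 [-865 -876 -878 -870    0    2    1    6    2   41   43   -1    0    3
     4]]
```

View pics/crop0.png

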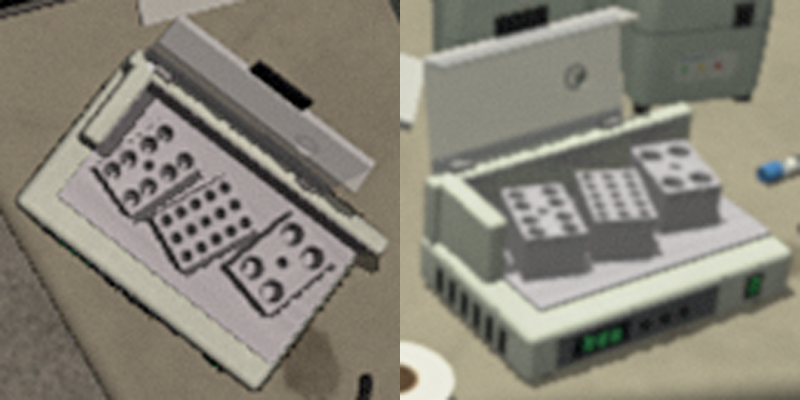

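The close-up shows the block order from the left: A (8 bores), C (14 bores), B (4 bores). The blocks are crooked and staggered, and the cover leans back with its tab near crop (282,85). Next, the rough heater pose, stand, and surrounding heights.

Run:
```python
from h import *
f=np.load("pics/top0.npz");c,T=cal("top");P=cloud(c,T,f["d"])
k=130/400
cr=lambda x,y:(355+x*k,215+y*k)
fl,fr=plane(c,T,[cr(18,200),cr(258,390)],.05)
bl,br=plane(c,T,[cr(138,55),cr(385,250)],.104)
print(fl,fr,bl,br,np.linalg.norm(fr-fl),np.linalg.norm(br-bl))
y=(fl-fr)[:2]+(bl-br)[:2]; th=np.arctan2(-y[0],y[1]); cen=(fl+fr+bl+br)/4
print("yaw",np.degrees(th),"c",cen)
ex=np.array([np.cos(th),np.sin(th)]);ey=np.array([-ex[1],ex[0]])
for n,q in zip("fl fr bl br".split(),(fl,fr,bl,br)): print(n,(q-cen)[:2]@ex,(q-cen)[:2]@ey)
for n,q in dict(A=(148,165),C=(207,222),B=(282,262)).items():
    w=plane(c,T,[cr(*q)],.092)[0]; print(n,w,(w-cen)[:2]@ex,(w-cen)[:2]@ey)
# tab
print("tab",P[235:250,438:455,2].max(), P[242,446],P[243,447])
# blue stand
hsv=cv2.cvtColor(f["p"],cv2.COLOR_RGB2HSV); m=cv2.inRange(hsv,(100,150,60),(125,255,255)); m[:,:240]=0;m[:,290:]=0;m[:240]=0;m[300:]=0
v,u=np.nonzero(m); (cc,r)=cv2.minEnclosingCircle(np.c_[u,v].astype(np.float32)); print("stand",cc,r,plane(c,T,[cc],.008))
# obstacle map, world heights around
print("zmap cols y, rows x")
X=np.arange(.3,.95,.05);Y=np.arange(.2,-.75,-.05)
print("      ",[int(round(y*100)) for y in Y])
for x in X[::-1]:
    print(int(round(x*100)),[int(1000*np.max(P[...,2][(abs(P[...,0]-x)<.025)&(abs(P[...,1]-y)<.025)&(P[...,2]<.9)],initial=-1)) for y in Y])
```

```text
[ 0.4834617  -0.13021271  0.05      ] [ 0.33018281 -0.32343355  0.05      ] [ 0.59713636 -0.22340012  0.104     ] [ 0.44274793 -0.4136052   0.104     ] 0.24663477059013084 0.24497705875951445
yaw -38.744135112148626 c [ 0.4633822  -0.27266289  0.077     ]
fl -0.07349056676475484 0.12367044258958083
fr -0.07211417719871996 -0.1229604873762468
bl 0.0734905667647548 0.12213161846635748
br 0.07211417719871996 -0.12284157367969163
A [ 0.50986638 -0.23148077  0.092     ] 0.010481702842879904 0.06121176753199639
C [ 0.46457683 -0.27739121  0.092     ] 0.0038909361399662138 -0.0029401874536398452
B [ 0.43318806 -0.33581506  0.092     ] 0.015973500615478524 -0.06815224940673495
tab 1.2712152255065632 [ 0.56141951 -0.30895904  0.21181575] [ 0.55901617 -0.31076156  0.21317107]
stand (264.53704833984375, 268.53704833984375) 12.955248832702637 [[0.51495887 0.12174629 0.008     ]]
zmap cols y, rows x
       [20, 15, 10, 5, 0, -5, -10, -15, -20, -25, -30, -35, -40, -45, -50, -55, -60, -65, -70]
90 [345, 7, 8, 396, 404, 404, 404, 404, 404, 405, 403, -1000, 444, 482, 567, 565, 449, -1000, -1000]
85 [
[... 339 characters left out ...]
 157, 157, 155, 194, 226]
65 [41, 46, 8, 7, 7, 467, 469, 465, 404, 401, 390, 8, 8, 173, 194, 188, 156, 153, 211]
60 [41, 41, 7, 7, 44, 391, 394, 282, 205, 205, 216, 6, 199, 200, 189, 191, 156, 153, 190]
55 [8, 132, 134, 7, 46, 46, 46, 51, 109, 206, 218, 216, 8, 8, 155, 151, 154, 149, 142]
50 [23, 139, 141, 7, 7, 45, 6, 59, 98, 97, 207, 207, 197, 7, 7, 150, 176, 175, 141]
45 [25, 8, 6, 8, 5, 2, -3, 52, 96, 97, 97, 106, 111, 6, 8, 185, 174, 155, 137]
40 [8, 8, 7, 6, -857, -854, -855, 5, 51, 57, 98, 96, 57, 9, 24, 9, 120, 93, 6]
35 [6, 7, -3, -854, -855, -852, -853, -857, 7, 49, 55, 56, 13, 12, 19, 20, 9, 7, 8]
30 [0, -858, -854, -854, -853, -851, -850, -855, 3, 7, 9, 8, 18, 60, 61, 9, 7, 7, 6]
```

Emit:
jog_arm:
  targets: "2 -1 -8 0;6 -4 -12 7;10 -7 -15 14;14 -10 -15 21;18 -12.5 -15 28;22 -15 -15 35;26 -18 -15 42;30 -21 -15 49;33 -23 -15 55;34.9 -24.4 -15 55;34.9 -24.4 -15 55;34.9 -24.4 -15 55;34.9 -24.4 -15 55"
  fingers: 4

```text
time: 1.18
eef_pos: [0.4548, -0.282, 0.3994]
orientation: [0.946, -0.324, 0.001, -0.002]
wrist_force: [0.5, 1.1, 1.0]
grip_width: 0.0401
gripper_force: 0.0
```

Run:
```python
from h import *
s=manip.state();print(s["time"],s["eef_pos"],s["orientation"],s["joint_pos"],s["wrist_force"])
c,T=cal("wrist");print(c,T)
p,d=manip.camera("wrist");cv2.imwrite("pics/w1.png",p[:,:,::-1]);np.savez("pics/w1.npz",p=p,d=d,T=T)
```

```text
1.1833 [ 0.45480614 -0.28196526  0.39940039] [ 0.94600033 -0.32415751  0.00110146 -0.00201887] [ 0.98462645  0.18392691 -0.55210814  1.6318853   0.09406902  1.35181059
 -1.81128348] [0.45149123 1.05739835 1.04104934]
{'fx': 373.4835381500242, 'fy': 373.4835381500242, 'cx': 318.5699123817693, 'cy': 240.70216335255776, 'tool_from_camera': array([[-2.95653688e-04, -9.61395625e-01, -2.75169703e-01,
         7.45513748e-02],
       [ 9.99999478e-01, -1.50825445e-05, -1.02174490e-03,
        -6.94639900e-04],
       [ 9.78150821e-04, -2.75169861e-01,  9.61395127e-01,
        -1.36653078e-01],
       [ 0.00000000e+00,  0.00000000e+00,  0.00000000e+00,
         1.00000000e+00]])} [[-0.61353165 -0.76027442 -0.21345193  0.51365228]
 [-0.78965089  0.58879153  0.17255724 -0.32756415]
 [-0.00551217  0.27442184 -0.96159361  0.53611296]
 [ 0.          0.          0.          1.        ]]
```

View pics/w1.png

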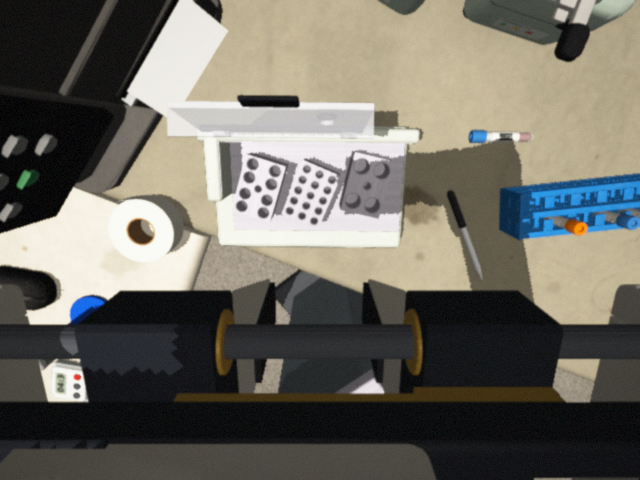

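The wrist view shows the heater squared up at (220–405,135–245), with A at (262,187), C at (312,190), B at (370,185) and the tab at (268,100). Next, I fit the rectangles.

```bash
cat >> h.py <<'E'
def rects(f,c,T,C=None,th=None):
    """heater pose from rim + wall (depth), block-top rects in heater frame (mm)"""
    P=cloud(c,T,f["d"]); z=P[...,2]; v,u=np.mgrid[:480,:640]; ok=(f["d"]>0)&(v<265)
    return P,z,ok
E
python3 - <<'E'
from h import *
f=np.load("pics/w1.npz");c=manip.calibration("wrist");T=f["T"];P,z,ok=rects(f,c,T)
g=np.array([.463,-.273]);near=ok&(np.hypot(P[...,0]-g[0],P[...,1]-g[1])<.16)
print("bench z",np.median(z[150:200,430:445]),"noise",z[150:200,430:445].std())
q=P[near&(z>.04)&(z<.12)][:,:2]
# heater footprint: lid excluded by z<.12
r=cv2.minAreaRect((q*1000).astype(np.float32));print("footprint",r)
th=np.radians(-38.7);
for it in range(2):
    ex=np.array([np.cos(th),np.sin(th)]);ey=np.array([-ex[1],ex[0]])
    a=(P[...,:2]-g)@ex;b=(P[...,:2]-g)@ey
    rim=near&(z>.04)&(z<.06)
    # front edge: for each b bin min a
    pts=[];left=[];right=[]
    for bb in np.arange(-.11,.11,.005):
        s=rim&(abs(b-bb)<.0025); pts.append((bb,np.percentile(a[s],.5)))
    pts=np.array(pts);k=np.polyfit(pts[:,0],pts[:,1],1);print("front",k,np.std(pts[:,1]-np.polyval(k,pts[:,0])))
    for aa in np.arange(-.07,-.02,.005):
        s=rim&(abs(a-aa)<.0025); left.append(np.percentile(b[s],99.5)); right.append(np.percentile(b[s],.5))
    print("L",np.round(left,4),"R",np.round(right,4))
    th+=np.arctan(k[0]);print("th",np.degrees(th))
w=near&(z>.098)&(z<.112)
print("walltop a pct",np.percentile(a[w&(b<.05)&(b>-.1)&(a>.04)],[2,10,50,90,98]),"endwall b",np.percentile(b[w&(a<.04)&(b>.06)],[2,10,50,90,98]))
print("walltop aend",np.percentile(a[w&(b>.09)],[1,2,50]))
t=(near&(z>.083)&(z<.098)&(abs(a)<.058)&(b<.095)&(b>-.12)).astype(np.uint8)
cv2.imwrite("pics/m.png",t*255)
t=cv2.morphologyEx(t,cv2.MORPH_OPEN,np.ones((3,3)))
n,l,st,ce=cv2.connectedComponentsWithStats(t)
for i in range(1,n):
    if st[i,4]>200:
        m=l==i; pp=np.c_[a[m],b[m]]*1000; rr=cv2.minAreaRect(pp.astype(np.float32)); print(st[i],np.median(z[m]),rr)
lid=near&(z>.12)|(ok&(z>.12)&(abs(a-.09)<.06)&(abs(b)<.13))
print("lid pts",lid.sum(),np.percentile(a[lid],[1,50,99]),np.percentile(b[lid],[1,99]),z[lid].max())
E
```

```text
bench z 0.000489650359923155 noise 0.03382020844887275
footprint ((468.11517333984375, -272.776611328125), (250.4423370361328, 160.08721923828125), 51.86050796508789)
front [-0.01871049 -0.07416063] 0.0008174887582562059
L [0.1254 0.1265 0.1248 0.1256 0.1259 0.1256 0.1263 0.1261 0.1261 0.1278] R [-0.1189 -0.1188 -0.1194 -0.1203 -0.119  -0.1184 -0.1191 -0.1203 -0.1195
 -0.1195]
th -39.77190717375825
front [-0.03630793 -0.07417172] 0.0008765871961064961
L [0.1246 0.1248 0.1236 0.1245 0.1265 0.1248 0.1253 0.1248 0.1274 0.1269] R [-0.1178 -0.1206 -0.1203 -0.1205 -0.1202 -0.1204 -0.1196 -0.1205 -0.1204
 -0.1203]
th -41.85128484922246
walltop a pct [0.06494136 0.06600624 0.06926694 0.07955929 0.08211201] endwall b [0.10387311 0.10464307 0.11163103 0.11904686 0.12095176]
walltop aend [-0.00373083 -0.00299771  0.03566512]
[ 340  152   54   66 1781] 0.09244634617610864 ((17.008419036865234, -65.88883972167969), (48.19614791870117, 70.16552734375), 78.80221557617188)
[ 232  154   54   68 1754] 0.09243907198328341 ((9.26279067993164, 63.15778350830078), (48.12500762939453, 70.40945434570312), 74.4903793334961)
[ 282  160   58   68 1818] 0.09241673772055684 ((3.4795169830322266, 0.56927490234375), (48.03754806518555, 70.39923095703125), 68.97203063964844)
lid pts 9415 [0.06949545 0.08853402 0.14837432] [-0.05206451  0.12864327] 0.21699810980808676
```

```bash
cat >> h.py <<'E'
G=np.array([.4681,-.2728]);TH=np.radians(-37.8)
def frame(th=TH): 
    ex=np.array([np.cos(th),np.sin(th)]); return ex,np.array([-ex[1],ex[0]])
def H(P): ex,ey=frame(); return (P[...,:2]-G)@ex*1000,(P[...,:2]-G)@ey*1000
def blocks(P,z,ok,lo=.084,hi=.099):
    a,b=H(P);t=(ok&(z>lo)&(z<hi)&(a>-55)&(a<61)&(b<101)&(b>-120)).astype(np.uint8)
    t=cv2.morphologyEx(t,cv2.MORPH_OPEN,np.ones((3,3)));n,l,st,ce=cv2.connectedComponentsWithStats(t)
    for i in range(1,n):
        if st[i,4]>100:
            m=l==i;r=cv2.minAreaRect(np.c_[a[m],b[m]].astype(np.float32));print(st[i].tolist(),round(float(np.median(z[m])),4),np.round(r[0],1),np.round(r[1],1),round(r[2],1),"corners",np.round(cv2.boxPoints(r)).astype(int).tolist())
E
python3 - <<'E'
from h import *
for n in ("w1","top0"):
    f=np.load(f"pics/{n}.npz")
    if n=="w1": c=manip.calibration("wrist");T=f["T"];P,z,ok=rects(f,c,T)
    else: c,T=cal("top");P=cloud(c,T,f["d"]);z=P[...,2];ok=f["d"]>0
    a,b=H(P);near=ok&(abs(a)<100)&(abs(b)<150)
    print(n,cv2.minAreaRect((P[near&(z>.035)&(z<.115)][:,:2]*1000).astype(np.float32)))
    rim=near&(z>.04)&(z<.06)
    print("front a:",[round(float(np.percentile(a[rim&(abs(b-x)<5)],1)),1) for x in range(-110,115,20)])
    w=near&(z>.097)&(z<.112)
    print("back wall a lo/hi:",[np.round(np.percentile(a[w&(abs(b-x)<10)&(a>40)],[3,97]),1).tolist() for x in (-100,-60,-20,20,60)])
    print("end wall b lo/hi:",[np.round(np.percentile(b[w&(abs(a-x)<8)&(b>70)],[3,97]),1).tolist() for x in (5,25,45)])
    blocks(P,z,ok,*((.084,.099) if n=="w1" else (.082,.101)))
    lid=ok&(z>.115)&(abs(b-30)<95)&(a>40)&(a<130)&(z<.23)
    q=np.c_[a[lid],z[lid]*1000]; 
    print("lid line (a vs z):",np.polyfit(q[:,1],q[:,0],1),"b range",np.percentile(b[lid],[1,99]),"top",np.percentile(q[:,1],99),"a at top",np.percentile(q[q[:,1]>190,0],[5,95]))
E
```

```text
w1 ((468.3429870605469, -272.88836669921875), (249.83872985839844, 161.4981689453125), 51.40436553955078)
front a: [-75.8, -77.4, -77.4, -77.6, -76.8, -78.2, -78.8, -78.2, -78.7, -78.9, -76.3, -76.9]
back wall a lo/hi: [[61.0, 75.0], [61.0, 64.3], [61.0, 65.4], [62.1, 65.4], [62.2, 65.5]]
end wall b lo/hi: [[100.1, 116.6], [99.9, 116.5], [99.7, 116.2]]
[340, 152, 54, 66, 1765] 0.0925 [ 10.8 -69.7] [48.2 70.2] 76.8 corners [[-29, -85], [39, -101], [50, -54], [-18, -38]]
[232, 154, 54, 68, 1731] 0.0925 [ 7.5 59.5] [48.1 70.4] 72.5 corners [[-33, 47], [34, 26], [48, 72], [-19, 93]]
[282, 160, 58, 68, 1801] 0.0924 [-0.4 -2.8] [48.  70.4] 67.0 corners [[-42, -11], [23, -39], [41, 6], [-23, 33]]
lid line (a vs z): [ -0.69026338 221.72914174] b range [-58.46875879 122.70613839] top 215.1829376280205 a at top [68.81191059 96.18231608]
top0 ((466.6946716308594, -270.6950988769531), (251.4064178466797, 160.24464416503906), 51.93605041503906)
front a: [-78.4, -78.6, -79.2, -78.8, -78.5, -78.0, -79.1, -78.1, -77.2, -78.6, -76.9, -76.3]
back wall a lo/hi: [[60.3, 74.9], [60.2, 74.4], [61.1, 71.8], [61.5, 73.2], [62.1, 73.6]]
end wall b lo/hi: [[101.8, 118.4], [101.6, 117.9], [101.2, 118.3]]
[390, 258, 26, 21, 249] 0.0922 [ 8.2 60.8] [43.6 65.5] 46.0 corners [[-30, 68], [17, 22], [47, 54], [0, 99]]
[407, 274, 28, 26, 346] 0.0922 [-0.3 -2.1] [47.8 69.6] 66.6 corners [[-42, -10], [22, -38], [41, 6], [-23, 34]]
[429, 284, 34, 32, 417] 0.0922 [ 10.9 -69. ] [49.1 70.8] 76.9 corners [[-29, -85], [40, -101], [51, -53], [-18, -37]]
lid line (a vs z): [1.75861976e-02 8.02924244e+01] b range [-57.25523556 122.75258995] top 215.7761642798872 a at top [68.26387839 96.51871266]
```

Emit:
jog_arm:
  targets: "-1 1 0 -7;-2 2 0 -14;-3 3 0 -21;-4 4 0 -28;-5 5 0 -35;-6 5.5 0 -42;-7 5.5 0 -49;-7 5.5 0 -56;-7 5.5 0 -63;-7 5.5 0 -70;-7 5.5 0 -77;-7 5.5 0 -84;-7 5.5 0 -91;-7 5.5 0 -98;-7 5.5 0 -105;-7 5.5 0 -112;-7 5.5 0 -119;-7 5.5 0 -126;-7 5.5 0 -133;-7 5.5 0 -140"
  fingers: 2

```text
time: 2.9
eef_pos: [0.3595, -0.291, 0.3983]
orientation: [0.632, 0.775, -0.0, -0.0]
wrist_force: [0.0, -0.1, -0.2]
grip_width: 0.0198
gripper_force: 0.0
```

Emit:
jog_arm:
  targets: "0 0 0 -7;0 0 0 -14;0 0 0 -21;0 0 0 -28;0 0 0 -35;0 0 0 -40;0 0 0 -40;0 0 0 -40"

```text
time: 3.57
eef_pos: [0.3598, -0.2907, 0.3985]
orientation: [0.332, 0.943, 0.0, -0.0]
wrist_force: [-1.0, -0.2, 0.4]
grip_width: 0.0198
gripper_force: 0.0
```

```bash
cat >> h.py <<'E'
def me():
    s=manip.state();a,b=H(s["eef_pos"]);q=s["orientation"];y=np.degrees(2*np.arctan2(q[1],q[0]))
    ex,ey=frame();F=s["wrist_force"][:2]
    print("t %.2f a %.1f b %.1f z %.1f yaw %.1f Fa %.1f Fb %.1f Fz %.1f w %.1f gf %.1f j"%(s["time"],a,b,s["eef_pos"][2]*1000,(y-np.degrees(TH)+180)%360-180,F@ex,F@ey,s["wrist_force"][2],s["grip_width"]*1000,s["gripper_force"]),np.round(s["joint_pos"],2))
E
python3 -c "
from h import *
me()"
```

```text
t 3.57 a -74.6 b -80.6 z 398.5 yaw 179.0 Fa -0.7 Fb -0.8 Fz 0.4 w 19.8 gf 0.0 j [ 1.21  0.03 -0.6   1.78  0.02  1.33  1.5 ]
```

Emit:
jog_arm:
  targets: "0 1 4 -0.7;0 1 8 -0.7;0 1 12 -0.7;0 1 16 -0.7;0 1 20 -0.7;0 1 24 -0.7;0 1 28 -0.7;0 1 31.5 -0.7;0 1 31.5 -0.7;-1.5 1 31.5 -0.7;-3 1 31.5 -0.7;-3.4 1 31.5 -0.7;-3.7 1 31.5 -0.7;-4 1 31.5 -0.7;-4.3 1 31.5 -0.7;-4.6 1 31.5 -0.7;-4.9 1 31.5 -0.7;-5.2 1 31.5 -0.7;-5.2 1 31.5 -0.7"

```text
time: 5.15
eef_pos: [0.4046, -0.3137, 0.0842]
orientation: [0.325, 0.946, -0.0, -0.003]
wrist_force: [-7.2, 3.0, 7.0]
grip_width: 0.02
gripper_force: 3.8
```

```bash
python3 -c "
from h import *
me()"
```

```text
t 5.15 a -25.1 b -71.2 z 84.2 yaw 179.8 Fa -7.6 Fb -2.1 Fz 7.0 w 20.0 gf 3.8 j [ 1.01  0.51 -0.5   2.01  0.37  0.71  1.19]
```

Emit:
jog_arm:
  targets: "-0.2 0 0 0;-0.4 0 0 0;-0.5 0 0 0;-0.5 0 0 0;-0.5 0 0 0;-0.5 0 0 0"

```text
time: 5.65
eef_pos: [0.4048, -0.314, 0.0836]
orientation: [0.325, 0.946, 0.0, -0.007]
wrist_force: [-16.1, 11.2, 15.1]
grip_width: 0.0202
gripper_force: 9.4
```

```bash
python3 -c "
from h import *
me()"
```

```text
t 5.65 a -24.8 b -71.3 z 83.6 yaw 179.8 Fa -19.6 Fb -1.0 Fz 15.1 w 20.2 gf 9.4 j [ 1.01  0.52 -0.5   2.    0.37  0.72  1.19]
```

Emit:
jog_arm:
  targets: "1.5 0 0 0;4 0 -2 0;6 0 -5 0;8 0 -9 0;9 2 -12 0;9 6 -12 0;9 6.5 -12 0"

```text
time: 6.23
eef_pos: [0.3844, -0.2078, 0.2075]
orientation: [0.323, 0.946, -0.001, 0.004]
wrist_force: [0.5, 0.4, 0.2]
grip_width: 0.0197
gripper_force: 0.0
```

Run:
```python
from h import *
me()
out=[]
for n,(u0,v0) in (("top",(355,215)),("side",(320,130))):
    p,d=manip.camera(n);c,T=cal(n);P=cloud(c,T,d);blocks(P,P[...,2],d>0,.082,.101)
    out.append(cv2.resize(p[v0:v0+130,u0:u0+130,::-1],(400,400),interpolation=cv2.INTER_CUBIC))
cv2.imwrite("pics/c2.png",np.hstack(out))
```

```text
t 6.23 a -106.0 b 0.0 z 207.5 yaw -179.9 Fa 0.1 Fb 0.6 Fz 0.2 w 19.7 gf 0.0 j [ 1.06  0.19 -0.69  2.1   0.15  0.89  1.2 ]
[390, 258, 26, 21, 244] 0.0925 [ 7.7 60.7] [43.1 66. ] 47.3 corners [[-31, 67], [17, 22], [47, 54], [-2, 99]]
[407, 274, 28, 23, 319] 0.0919 [-0.2 -2.3] [47.9 70.7] 65.9 corners [[-42, -10], [22, -39], [42, 5], [-23, 34]]
[432, 278, 32, 29, 392] 0.0921 [ 24.8 -65.5] [48.6 72.8] 85.0 corners [[-14, -87], [59, -93], [63, -44], [-9, -38]]
[377, 173, 44, 32, 833] 0.0925 [  9.8 -38.2] [ 82.3 158. ] 19.7 corners [[-55, 22], [-2, -126], [75, -99], [22, 50]]
[352, 189, 28, 22, 446] 0.0923 [ 5.5 59.9] [50.8 79.5] 71.3 corners [[-40, 49], [35, 23], [51, 71], [-24, 97]]
```

View pics/c2.png

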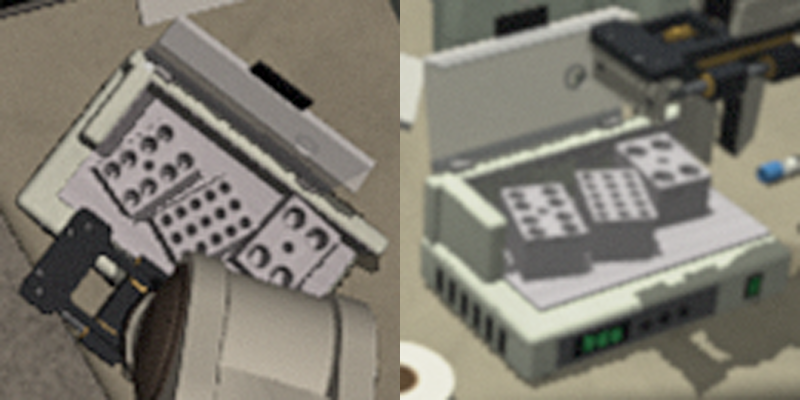

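Only B has moved: it is back against the wall with a slight tilt, and the heater hasn't shifted. Next I push C, then A.

Emit:
jog_arm:
  targets: "0 -0.3 4 0;-2 -0.3 8 0;-4 -0.3 12 0;-5 -0.3 12.4 0;-5.3 -0.3 12.4 0;-5.6 -0.3 12.4 0;-5.9 -0.3 12.4 0;-6.2 -0.3 12.4 0;-6.5 -0.3 12.4 0;-6.8 -0.3 12.4 0;-7.1 -0.3 12.4 0;-7.4 -0.3 12.4 0;-7.7 -0.3 12.4 0;-8 -0.3 12.4 0;-8.3 -0.3 12.4 0;-8.4 -0.3 12.4 0;-8.4 -0.3 12.4 0"

```text
time: 7.75
eef_pos: [0.443, -0.2632, 0.0794]
orientation: [0.324, 0.946, 0.0, -0.003]
wrist_force: [-6.5, 6.4, 6.7]
grip_width: 0.0198
gripper_force: 4.5
```

```bash
python3 -c "
from h import *
me()"
```

```text
t 7.75 a -25.7 b -7.7 z 79.4 yaw 180.0 Fa -9.0 Fb 1.1 Fz 6.7 w 19.8 gf 4.5 j [ 0.93  0.54 -0.55  2.    0.42  0.72  1.03]
```

Emit:
jog_arm:
  targets: "-0.2 0 0 0;-0.4 0 0 0;-0.4 0 0 0;-0.4 0 0 0"

```text
time: 8.08
eef_pos: [0.4437, -0.2632, 0.0788]
orientation: [0.323, 0.946, 0.001, -0.006]
wrist_force: [-12.6, 12.5, 12.3]
grip_width: 0.0199
gripper_force: 8.2
```

```bash
python3 -c "
from h import *
me()"
```

```text
t 8.08 a -25.2 b -7.4 z 78.8 yaw -179.9 Fa -17.6 Fb 2.1 Fz 12.3 w 19.9 gf 8.2 j [ 0.92  0.54 -0.55  2.    0.42  0.72  1.04]
```

Emit:
jog_arm:
  targets: "2 0 0 0;4 0 0 0;4.3 3 0 0;4.3 6 0 0;4.3 6.6 0 0;3.5 6.6 0 0;2.6 6.6 0 0;2.3 6.6 0 0;2 6.6 0 0;1.7 6.6 0 0;1.4 6.6 0 0;1.1 6.6 0 0;0.8 6.6 0 0;0.5 6.6 0 0;0.2 6.6 0 0;0 6.6 0 0;0 6.6 0 0;0 6.6 0 0"

```text
time: 9.58
eef_pos: [0.4834, -0.2147, 0.0787]
orientation: [0.325, 0.946, -0.0, -0.005]
wrist_force: [-10.7, 6.9, 10.2]
grip_width: 0.0201
gripper_force: 6.6
```

```bash
python3 -c "
from h import *
me()"
```

```text
t 9.58 a -23.5 b 55.3 z 78.7 yaw 179.8 Fa -12.6 Fb -1.1 Fz 10.2 w 20.1 gf 6.6 j [ 0.8   0.56 -0.55  1.96  0.42  0.74  0.91]
```

Emit:
jog_arm:
  targets: "2 0 0 0.5;4 0 0 0.5;4 -4 0 0.5;4 -8 0 0.5;4 -12 0 0.5;4 -16 0 0.5;4 -17.6 0 0.5;4 -17.6 0 0.5;1 -17.6 0 0.5;-2 -17.6 0 0.5;-4.2 -17.6 0 0.5;-4.2 -17.6 0 0.5;-4.2 -17.6 0 0.5"
  fingers: 0

```text
time: 10.67
eef_pos: [0.4147, -0.3806, 0.0795]
orientation: [0.329, 0.944, 0.0, 0.001]
wrist_force: [-0.6, 1.1, -0.2]
grip_width: 0.0003
gripper_force: 0.0
```

Run:
```python
from h import *
me()
for n in ("top","side"):
    p,d=manip.camera(n);c,T=cal(n);P=cloud(c,T,d);blocks(P,P[...,2],d>0,.082,.101)
    cv2.imwrite(f"pics/{n}3.png",p[:,:,::-1])
```

```text
t 10.67 a 23.8 b -117.9 z 79.5 yaw 179.4 Fa -1.2 Fb 0.5 Fz -0.2 w 0.3 gf 0.0 j [ 1.1   0.6  -0.52  1.89  0.42  0.76  1.25]
[394, 250, 24, 24, 252] 0.0921 [25.2 64.8] [44.4 66.1] 56.3 corners [[-15, 65], [40, 28], [65, 65], [10, 102]]
[412, 270, 29, 24, 339] 0.0922 [19.3 -4.3] [47.8 71.1] 61.7 corners [[-23, -8], [39, -42], [62, 0], [-1, 34]]
[346, 175, 79, 34, 1241] 0.0923 [ 16.8 -13.4] [ 87.9 211.4] 0.2 corners [[-27, 92], [-27, -119], [61, -119], [61, 92]]
```

Emit:
jog_arm:
  targets: "0 0.5 0 0;0 0.8 0 0;0 1.1 0 0;0 1.4 0 0;0 1.7 0 0;0 2 0 0;0 2.3 0 0;0 2.6 0 0;0 2.9 0 0;0 3.2 0 0;0 3.5 0 0;0 3.5 0 0"

```text
time: 11.77
eef_pos: [0.4332, -0.3542, 0.0799]
orientation: [0.329, 0.944, -0.002, -0.001]
wrist_force: [-5.0, -4.0, 1.3]
grip_width: 0.0006
gripper_force: 3.4
```

Run:
```python
from h import *
me()
for n in ("top",):
    p,d=manip.camera(n);c,T=cal(n);P=cloud(c,T,d);blocks(P,P[...,2],d>0,.082,.101)
```

```text
t 11.77 a 22.3 b -85.7 z 79.9 yaw 179.3 Fa -1.5 Fb -6.2 Fz 1.3 w 0.6 gf 3.4 j [ 1.04  0.59 -0.52  1.9   0.42  0.76  1.18]
[393, 250, 24, 24, 233] 0.0923 [24.  65.5] [44.3 67.6] 56.4 corners [[-16, 66], [40, 28], [64, 65], [8, 103]]
[401, 262, 29, 29, 294] 0.0922 [16.3 19.7] [56.7 71.4] 78.0 corners [[-24, -1], [45, -15], [57, 40], [-13, 55]]
```

Emit:
jog_arm:
  targets: "0 0.3 0 0;0 0.6 0 0;0 0.9 0 0;0 1.2 0 0;0 1.2 0 0"

```text
time: 12.23
eef_pos: [0.4389, -0.3456, 0.0796]
orientation: [0.33, 0.944, -0.002, -0.002]
wrist_force: [-7.7, -5.2, 3.6]
grip_width: 0.0002
gripper_force: 4.8
```

Run:
```python
from h import *
me()
for n in ("top",):
    p,d=manip.camera(n);c,T=cal(n);P=cloud(c,T,d);blocks(P,P[...,2],d>0,.082,.101)
```

```text
t 12.23 a 21.5 b -75.4 z 79.6 yaw 179.3 Fa -2.9 Fb -8.8 Fz 3.6 w 0.2 gf 4.8 j [ 1.02  0.59 -0.52  1.9   0.42  0.76  1.16]
[392, 250, 34, 40, 547] 0.0926 [19.1 48.5] [84.5 72.7] 81.3 corners [[-23, 12], [49, 1], [61, 85], [-11, 96]]
[432, 277, 13, 15, 102] 0.0921 [ 34.6 -32.7] [36.2 27.4] 1.9 corners [[16, -20], [17, -47], [53, -46], [52, -18]]
```

Emit:
jog_arm:
  targets: "0 0.3 0 0;0 0.6 0 0;0 0.8 0 0;0 0.8 0 0"

```text
time: 12.62
eef_pos: [0.4441, -0.3397, 0.0797]
orientation: [0.33, 0.944, -0.002, -0.002]
wrist_force: [-7.1, -6.9, 2.2]
grip_width: 0.0005
gripper_force: 5.1
```

Run:
```python
from h import *
me()
for n in ("top",):
    p,d=manip.camera(n);c,T=cal(n);P=cloud(c,T,d);blocks(P,P[...,2],d>0,.082,.101)
```

```text
t 12.62 a 22.0 b -67.6 z 79.7 yaw 179.3 Fa -1.4 Fb -9.8 Fz 2.2 w 0.5 gf 5.1 j [ 1.01  0.59 -0.52  1.9   0.42  0.76  1.15]
[391, 249, 32, 40, 537] 0.0923 [17.  54.2] [87.7 70.4] 79.8 corners [[-25, 17], [44, 5], [59, 91], [-10, 104]]
```

Emit:
jog_arm:
  targets: "0 -1.5 0 0;3 -2.5 0 0;6 -2.5 0 0;8.8 -2.5 0 0;8.8 0 0 0;8.8 4 0 0;8.8 8 0 0;8.8 9.3 0 0;8.8 9.3 0 0;7.4 9.3 0 0;6.8 9.3 0 0;6.4 9.3 0 0;6 9.3 0 0;5.6 9.3 0 0;5.2 9.3 0 0;4.8 9.3 0 0;4.5 9.3 0 0;4.2 9.3 0 0;4.2 9.3 0 0;4.2 9.3 0 0"
  fingers: 2

```text
time: 14.33
eef_pos: [0.4672, -0.2365, 0.0786]
orientation: [0.329, 0.944, -0.0, -0.005]
wrist_force: [-11.0, 5.5, 8.4]
grip_width: 0.0199
gripper_force: 5.9
```

Run:
```python
from h import *
me()
for n in ("top",):
    p,d=manip.camera(n);c,T=cal(n);P=cloud(c,T,d);blocks(P,P[...,2],d>0,.082,.101)
```

```text
t 14.33 a -23.0 b 28.2 z 78.6 yaw 179.4 Fa -12.0 Fb -2.4 Fz 8.4 w 19.9 gf 5.9 j [ 0.85  0.55 -0.54  1.98  0.42  0.73  0.96]
[396, 247, 16, 15, 130] 0.0921 [38.3 79.9] [36.7 34.5] 25.1 corners [[14, 88], [29, 56], [62, 72], [48, 103]]
```

Emit:
jog_arm:
  targets: "1.5 0 0 0;1.5 3 0 0;1.5 4.5 0 0;1.1 4.5 0 0;0.7 4.5 0 0;0.3 4.5 0 0;0 4.5 0 0;0 4.5 0 0;0 4.5 0 0"

```text
time: 15.13
eef_pos: [0.4981, -0.2021, 0.0791]
orientation: [0.329, 0.944, 0.0, -0.003]
wrist_force: [-5.7, 6.2, 4.8]
grip_width: 0.0202
gripper_force: 3.7
```

Emit:
jog_arm:
  targets: "1.5 0 0 0;2.3 -2 0 0;2.3 -5.5 0 0;2.3 -9 0 0;2.3 -9.3 0 0;1.6 -9.3 0 0;1.2 -9.3 0 0;0.8 -9.3 0 0;0.4 -9.3 0 0;0 -9.3 0 0;0 -9.3 0 0"

```text
time: 16.05
eef_pos: [0.4386, -0.2714, 0.0786]
orientation: [0.328, 0.945, 0.001, -0.006]
wrist_force: [-13.0, 9.5, 13.7]
grip_width: 0.0203
gripper_force: 8.1
```

Run:
```python
from h import *
me()
for n in ("top",):
    p,d=manip.camera(n);c,T=cal(n);P=cloud(c,T,d);blocks(P,P[...,2],d>0,.082,.101)
```

```text
t 16.05 a -24.2 b -17.0 z 78.6 yaw 179.5 Fa -16.1 Fb -0.5 Fz 13.7 w 20.3 gf 8.1 j [ 0.94  0.54 -0.54  1.99  0.42  0.73  1.05]
[392, 247, 20, 22, 167] 0.0924 [28.4 84.2] [31.8 68.2] 74.6 corners [[-9, 78], [57, 60], [66, 90], [0, 109]]
[409, 256, 22, 19, 228] 0.0922 [40.3 32.8] [45.8 49.4] 43.8 corners [[7, 35], [41, -1], [74, 31], [40, 66]]
```

Emit:
jog_arm:
  targets: "1.5 0 0 0;3 -2 0 0;3 -5.5 0 0;3 -7.3 0 0;3 -7.3 0 0;0 -7.3 0 0;-3 -7.3 0 0;-4.2 -7.3 0 0;-4.2 -7.3 0 0;-4.2 -6.5 0 0;-4.2 -6.1 0 0;-4.2 -5.7 0 0;-4.2 -5.3 0 0;-4.2 -4.9 0 0;-4.2 -4.6 0 0;-4.2 -4.3 0 0;-4.2 -4.3 0 0"
  fingers: 0

```text
time: 17.52
eef_pos: [0.4478, -0.3386, 0.08]
orientation: [0.33, 0.944, -0.002, 0.0]
wrist_force: [-0.7, -7.6, -0.7]
grip_width: 0.0006
gripper_force: 3.2
```

Run:
```python
from h import *
me()
for n in ("top",):
    p,d=manip.camera(n);c,T=cal(n);P=cloud(c,T,d);blocks(P,P[...,2],d>0,.082,.101)
```

```text
t 17.52 a 24.2 b -64.4 z 80.0 yaw 179.3 Fa 4.1 Fb -6.4 Fz -0.7 w 0.6 gf 3.2 j [ 1.01  0.59 -0.52  1.89  0.42  0.76  1.14]
[392, 247, 33, 33, 491] 0.0922 [25.9 64.3] [71.9 70.1] 89.6 corners [[-9, 29], [61, 28], [61, 100], [-9, 100]]
```

Emit:
jog_arm:
  targets: "0 0.2 0 0;0 0.4 0 0;0 0.4 0 0;0 0.4 0 0"

```text
time: 17.9
eef_pos: [0.4481, -0.3384, 0.0799]
orientation: [0.331, 0.944, -0.004, -0.001]
wrist_force: [-5.4, -12.6, -0.6]
grip_width: 0.0
gripper_force: 6.6
```

Run:
```python
from h import *
me()
```

```text
t 17.90 a 24.4 b -64.1 z 79.9 yaw 179.1 Fa 3.4 Fb -13.3 Fz -0.6 w 0.0 gf 6.6 j [ 1.    0.59 -0.52  1.89  0.43  0.76  1.14]
```

Emit:
jog_arm:
  targets: "0 -1.5 0 0;3 -2 0 0;6 -2 0 0;7.2 0 0 0;7.2 3.9 0 0;6 3.9 0 0;5.2 3.9 0 0;4.8 3.9 0 0;4.4 3.9 0 0;4.2 3.9 0 0;4.2 3.9 0 0;5.2 5 0 0;5.2 8.4 0 0;4.7 8.4 0 0;4.2 8.4 0 0;4.2 8.4 0 0;5.2 9.4 0 0;5.2 12.9 0 0;4.7 12.9 0 0;4.2 12.9 0 0"
  fingers: 2

```text
time: 19.57
eef_pos: [0.4986, -0.2015, 0.0798]
orientation: [0.327, 0.945, 0.001, -0.001]
wrist_force: [-10.5, 17.9, 13.2]
grip_width: 0.02
gripper_force: 9.5
```

Emit:
jog_arm:
  targets: "0 0 0 0;1.5 0 0 0;4 0 -4 0;6 0 -8 0;6 0 -12 0;3 -3 -16 0;0 -6 -20 0;-4 -8 -23 0;-8 -9 -26 0;-10 -9 -26 0;-10 -9 -26 0;-10 -9 -26 0"

```text
time: 20.57
eef_pos: [0.5225, -0.3458, 0.3425]
orientation: [0.333, 0.943, -0.002, 0.003]
wrist_force: [-0.6, -0.2, -0.5]
grip_width: 0.0198
gripper_force: 0.0
```

Run:
```python
from h import *
me()
c,T=cal("wrist");p,d=manip.camera("wrist");cv2.imwrite("pics/w4.png",p[:,:,::-1]);np.savez("pics/w4.npz",p=p,d=d,T=T)
P,z,ok=rects(dict(d=d),c,T);blocks(P,z,ok)
a,b=H(P);near=ok&(abs(a)<100)&(abs(b)<150)
print(cv2.minAreaRect((P[near&(z>.035)&(z<.115)][:,:2]*1000).astype(np.float32)))
for n in ("top",):
    p,d=manip.camera(n);c,T=cal(n);P=cloud(c,T,d);blocks(P,P[...,2],d>0,.082,.101)
```

```text
t 20.57 a 87.7 b -24.4 z 342.5 yaw 178.9 Fa -0.4 Fb -0.6 Fz -0.5 w 19.8 gf 0.0 j [ 0.99  0.41 -0.62  1.5   0.25  1.3   1.24]
[295, 106, 150, 74, 7828] 0.0925 [25.9 27.3] [146.1  70.3] 89.6 corners [[-10, -46], [60, -46], [62, 100], [-9, 101]]
((466.4084777832031, -271.6761169433594), (250.13497924804688, 157.6540985107422), 51.426513671875)
[392, 246, 57, 51, 1102] 0.0924 [25.9 28.2] [145.6  70.3] 89.7 corners [[-10, -44], [61, -45], [61, 101], [-9, 101]]
```

View pics/w4.png

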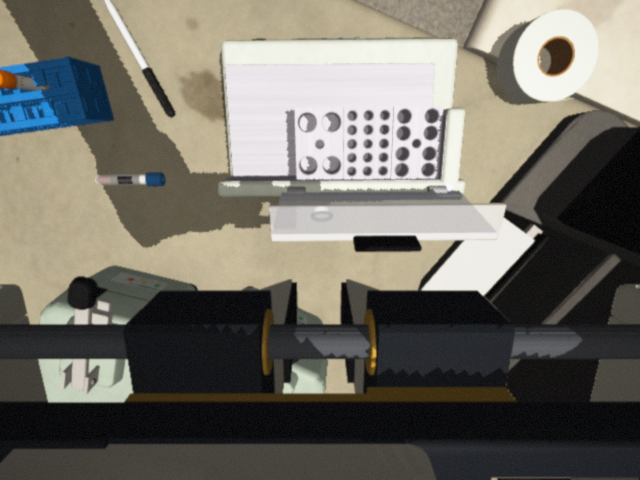

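The row is straight and packed, as seen from the wrist with B at (318,143), C at (370,143) and A at (417,143): 146 x 70 mm, flush at the back (60–62) and left (100). I'll give one last gentle left nudge, then do the lid.

Emit:
jog_arm:
  targets: "3 -2 0 -0.5;6 -5.5 4 -0.5;6.6 -6 8 -0.5;6.6 -6 12 -0.5;6.6 -6 16 -0.5;6.6 -6 20 -0.5;6.6 -6 24 -0.5;6.6 -6 26.3 -0.5;6.6 -6 26.3 -0.5;6.6 -5 26.3 -0.5;6.6 -4.6 26.3 -0.5;6.6 -4.3 26.3 -0.5;6.6 -4.0 26.3 -0.5;6.6 -3.7 26.3 -0.5;6.6 -3.5 26.3 -0.5;6.6 -3.5 26.3 -0.5;6.6 -3.5 26.3 -0.5"
  fingers: 0

```text
time: 22.08
eef_pos: [0.4392, -0.3309, 0.0762]
orientation: [0.328, 0.945, -0.005, -0.004]
wrist_force: [-15.4, -14.6, 4.7]
grip_width: 0.0001
gripper_force: 10.8
```

Run:
```python
from h import *
me()
p,d=manip.camera("top");c,T=cal("top");P=cloud(c,T,d);blocks(P,P[...,2],d>0,.082,.101)
f=np.load("pics/w4.npz");c=manip.calibration("wrist");P,z,ok=rects(f,c,f["T"]);a,b=H(P)
lid=ok&(z>.115)&(abs(b-30)<95)&(a>60)&(a<130)&(z<.23)
q=np.c_[a[lid],z[lid]*1000]
for zz in range(120,220,10):
    s=abs(q[:,1]-zz)<5; print(zz,s.sum(),np.round(np.percentile(q[s,0],[5,50,95]),1) if s.sum() else "")
hsv=cv2.cvtColor(f["p"],cv2.COLOR_RGB2HSV); m=(hsv[...,2]<40)&lid; m[260:]=0;print("tab",m.sum(),np.percentile(a[m],[5,50,95]),np.percentile(b[m],[5,50,95]),np.percentile(z[m],[5,50,95]))
```

```text
t 22.08 a 12.8 b -63.6 z 76.2 yaw 179.5 Fa -3.2 Fb -21.0 Fz 4.7 w 0.1 gf 10.8 j [ 0.98  0.58 -0.5   1.92  0.41  0.75  1.15]
[391, 246, 32, 34, 464] 0.0923 [26.  64.1] [71.9 68.4] 89.9 corners [[-8, 28], [60, 28], [60, 100], [-8, 100]]
[427, 276, 14, 14, 134] 0.0921 [ 24.3 -19.1] [29.7 34.5] 79.1 corners [[5, -30], [38, -37], [44, -8], [10, -1]]
120 742 [72.6 74.1 75.6]
130 793 [74.8 76.4 77.8]
140 368 [76.8 77.9 79.2]
150 463 [111.7 120.3 128.9]
160 154 [115.5 125.1 129.7]
170 0 
180 0 
190 0 
200 8330 [67.6 80.5 94. ]
210 666 [93.4 95.1 99.3]
tab 840 [92.49921267 94.66544715 97.98155577] [ 5.57911913 26.7774902  48.54246993] [0.20166624 0.21092726 0.21549592]
```

Emit:
jog_arm:
  targets: "0 -1 0 0;0 -2 -2 0;0 -2 -6 0;0 -2 -10 0;0 -2 -14 7;0 -1 -18 14;0 0 -22 21;0 2 -25 28;0 4 -26 35;0 6 -26 42;0 8 -26 49;-1 8 -26 56;-2 8 -26 63;-3 8 -26 70;-4 8.5 -26 77;-4.5 8.5 -26 84;-5 8.5 -26 90.5;-5 8.5 -26 90.5;-5 8.5 -26 90.5"
  fingers: 9.1

```text
time: 23.72
eef_pos: [0.5389, -0.2869, 0.3363]
orientation: [0.899, 0.437, -0.0, -0.0]
wrist_force: [-0.6, -0.3, 0.5]
grip_width: 0.0912
gripper_force: 0.0
```

Run:
```python
from h import *
me()
f=np.load("pics/top0.npz");c,T=cal("top");P=cloud(c,T,f["d"]);a,b=H(P);z=P[...,2]
m=(z>.2)&(z<.6)&(a>80)&(a<260)&(b>-60)&(b<140)
for bb in range(-60,140,20): 
    s=m&(abs(b-bb)<10); print(bb,[ (x,int(1000*z[s&(abs(a-x)<10)].max())) for x in range(100,260,20) if (s&(abs(a-x)<10)).sum()>2])
p,d=manip.camera("side");c,T=cal("side");P=cloud(c,T,d);blocks(P,P[...,2],d>0,.082,.101)
```

```text
t 23.72 a 64.6 b 32.2 z 336.3 yaw 89.7 Fa -0.3 Fb -0.6 Fz 0.5 w 91.2 gf 0.0 j [ 0.75  0.36 -0.4   1.55  0.14  1.27 -0.34]
-60 []
-40 []
-20 []
0 [(100, 216)]
20 [(100, 218)]
40 [(100, 218)]
60 [(100, 216)]
80 [(100, 201), (220, 366)]
100 [(180, 395), (200, 399), (220, 401), (240, 395)]
120 [(160, 395), (180, 403), (200, 403), (220, 404), (240, 403)]
[345, 177, 61, 32, 1054] 0.0925 [23.1 20.8] [ 75.5 158.5] 0.1 corners [[-15, 100], [-15, -59], [61, -58], [61, 100]]
```

Emit:
jog_arm:
  targets: "-0.5 0.2 3.6 0;-0.5 0.2 7.6 0;-0.5 0.2 11.6 0;-0.5 0.2 11.9 0;-0.5 -1 11.9 0;-0.5 -2 11.9 0;-0.5 -3 11.9 0;-0.5 -4 11.9 0;-0.5 -5.2 12 0;-0.5 -6.1 12.1 0;-0.5 -6.9 12.2 0;-0.5 -7.5 12.3 0;-0.5 -8.1 12.5 0;-0.5 -8.7 12.7 0;-0.5 -9.3 12.9 0;-0.5 -9.3 12.9 0"

```text
time: 25.1
eef_pos: [0.4619, -0.2329, 0.207]
orientation: [0.9, 0.436, -0.001, -0.001]
wrist_force: [-0.4, -0.1, -0.2]
grip_width: 0.0908
gripper_force: 0.0
```

Run:
```python
from h import *
me()
out=[]
for n,(u0,v0) in (("top",(340,200)),("side",(310,100))):
    p,d=manip.camera(n)
    out.append(cv2.resize(p[v0:v0+150,u0:u0+150,::-1],(400,400),interpolation=cv2.INTER_CUBIC))
cv2.imwrite("pics/c5.png",np.hstack(out))
```

```text
t 25.10 a -29.4 b 27.7 z 207.0 yaw 89.5 Fa -0.3 Fb -0.3 Fz -0.2 w 90.8 gf 0.0 j [ 0.76  0.31 -0.41  1.92  0.15  0.94 -0.39]
```

View pics/c5.png

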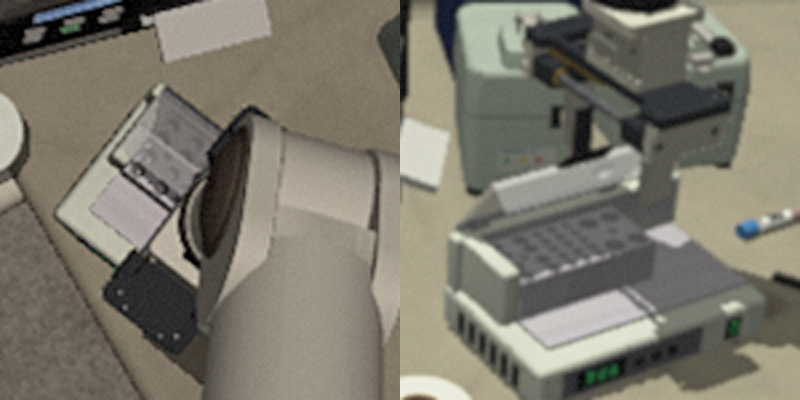

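The cover has come forward to roughly 45° and the row sits neatly under it. I keep following it down.

Emit:
jog_arm:
  targets: "0 -0.8 0.4 0;0 -1.5 0.9 0;0 -2 1.3 0;0 -2.4 1.8 0;0 -2.8 2.3 0;0 -3.2 2.9 0;0 -3.5 3.4 0;0 -3.8 4 0;0 -4.1 4.6 0;0 -4.3 5.3 0;0 -4.5 5.9 0;0 -4.6 6.5 0;0 -4.7 7 0;0 -4.8 7.4 0;0 -4.8 7.5 0;0 -4.8 7.5 0"

```text
time: 26.53
eef_pos: [0.4255, -0.2041, 0.1328]
orientation: [0.9, 0.435, -0.0, -0.0]
wrist_force: [-1.8, 0.3, 2.9]
grip_width: 0.0912
gripper_force: 1.4
```

Run:
```python
from h import *
me()
p,d=manip.camera("side");c,T=cal("side");P=cloud(c,T,d);a,b=H(P);z=P[...,2]
for bb in (-50,-20,70,100):
    s=(d>0)&(abs(b-bb)<10)&(z>.085)&(z<.2); print(bb,[(x,int(1000*np.median(z[s&(abs(a-x)<6)]))) for x in range(-30,70,12) if (s&(abs(a-x)<6)).sum()>3])
```

```text
t 26.53 a -75.7 b 28.1 z 132.8 yaw 89.4 Fa -1.6 Fb -0.8 Fz 2.9 w 91.2 gf 1.4 j [ 0.73  0.35 -0.4   2.08  0.2   0.75 -0.46]
-50 [(-6, 113), (6, 112), (18, 111), (30, 113), (42, 112), (54, 111)]
-20 [(-30, 100), (-18, 100), (-6, 112), (6, 112), (18, 111), (66, 110)]
70 [(-30, 185), (-18, 107), (-6, 114), (6, 116), (18, 112), (30, 112), (42, 112), (54, 112), (66, 112)]
100 [(-30, 100), (-18, 102), (-6, 112), (6, 112), (18, 112), (30, 112), (42, 111), (54, 112), (66, 112)]
```

Emit:
jog_arm:
  targets: "0 0 0.2 0;0 0 0.2 0;0 0 -3 0;0 -1 -7 0;0 -2 -11 0;2 -3 -14.5 0;5 -4 -16.7 0;8 -5 -16.7 0;11.5 -6 -16.7 0;15 -8 -16.7 0;18.5 -10 -16.7 0;22 -11.5 -16.7 0;25 -13.2 -16.7 0;25.1 -13.2 -16.7 0;25.1 -13.2 -16.7 0"
  fingers: 5

```text
time: 27.83
eef_pos: [0.4777, 0.0771, 0.2995]
orientation: [0.899, 0.438, 0.0, -0.0]
wrist_force: [-0.4, -0.8, -0.6]
grip_width: 0.0501
gripper_force: 0.0
```

Run:
```python
from h import *
me();print(manip.state()["eef_pos"],manip.state()["orientation"])
c,T=cal("wrist");p,d=manip.camera("wrist");cv2.imwrite("pics/w6.png",p[:,:,::-1]);np.savez("pics/w6.npz",p=p,d=d,T=T)
P=cloud(c,T,d);z=P[...,2]
near=(d>0)&(np.hypot(P[...,0]-.515,P[...,1]-.122)<.06)&(z>.1)&(z<.16)
print(near.sum(),np.percentile(z[near],[50,98]))
top=near&(z>np.percentile(z[near],98)-.006)
print(cv2.minAreaRect((P[top][:,:2]*1000).astype(np.float32)),np.median(z[top]))
hsv=cv2.cvtColor(p,cv2.COLOR_RGB2HSV);m=cv2.inRange(hsv,(100,150,40),(125,255,255))>0
for lo,hi in((-.005,.03),(.065,.08)):
    s=m&(z>lo)&(z<hi)&(np.hypot(P[...,0]-.515,P[...,1]-.122)<.08); print("blue",lo,s.sum(),cv2.minAreaRect((P[s][:,:2]*1000).astype(np.float32)) if s.sum()>5 else "")
pt,dt=manip.camera("top");c,T=cal("top");P=cloud(c,T,dt);a,b=H(P);s=(dt>0)&(abs(a)<80)&(abs(b)<122)&(P[...,2]>.085)&(P[...,2]<.13)
print("lid top",[(bb,[int(1000*np.median(P[...,2][s&(abs(b-bb)<10)&(abs(a-x)<8)])) for x in(-28,-10,10,40,60)]) for bb in(-50,30,70)])
cv2.imwrite("pics/top6.png",pt[:,:,::-1]);np.savez("pics/top6.npz",p=pt,d=dt)
```

```text
t 27.83 a -206.9 b 282.3 z 299.5 yaw 89.7 Fa 0.2 Fb -0.9 Fz -0.6 w 50.1 gf 0.0 j [ 0.41  0.17 -0.7   1.89  0.12  1.13 -0.99]
[0.47770014 0.07708449 0.29954553] [ 8.99022716e-01  4.37901712e-01  7.25042733e-05 -4.91427409e-04]
628 [0.13390461 0.13566973]
((515.1339721679688, 122.9806137084961), (15.977885246276855, 23.899049758911133), 75.61264038085938) 0.13402230905709056
blue -0.005 2106 ((515.4113159179688, 122.53004455566406), (68.16302490234375, 68.88999938964844), 51.13393783569336)
blue 0.065 392 ((515.11767578125, 123.03431701660156), (29.96187400817871, 29.986257553100586), 86.67520141601562)
lid top [(-50, [107, 111, 111, 111, 111]), (30, [110, 111, 111, 110, 111]), (70, [105, 111, 111, 110, 111])]
```

View pics/w6.png

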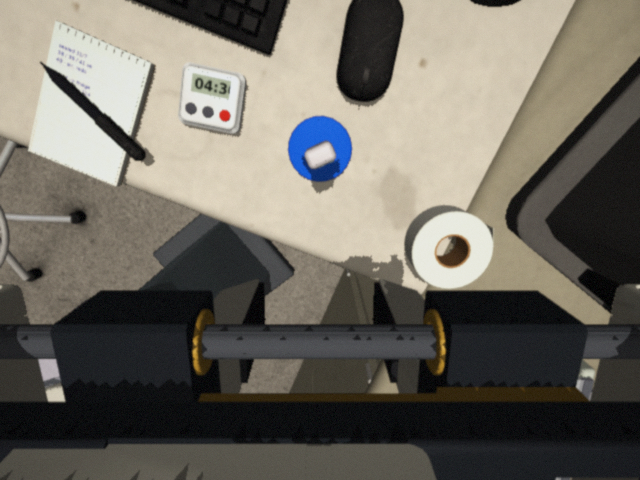

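Thermometer head at (320,155), its long side tilted about 30° in the image, 24 x 16 mm as expected. Cover is closed and level at 111 mm. Now I grasp.

Emit:
jog_arm:
  targets: "2 0.1 0 7;4 0.1 0 14;5.9 0.1 0 21;5.9 0.1 0 28;5.9 0.1 0 35;5.9 0.1 2 42;5.9 0.1 4 49;5.9 0.1 6 56;5.9 0.1 8 63;5.9 0.1 10 66.3;5.9 0.1 12 66.3;5.9 0.1 14 66.3;5.9 0.1 16 66.3;5.9 0.1 17.5 66.3;5.9 0.1 18.3 66.3;5.9 0.1 18.3 66.3;5.9 0.1 18.3 66.3"

```text
time: 29.35
eef_pos: [0.5155, 0.119, 0.1168]
orientation: [0.992, -0.128, -0.0, 0.0]
wrist_force: [0.4, 0.9, 0.4]
grip_width: 0.0503
gripper_force: 0.0
```

Run:
```python
from h import *
me();s=manip.state();print(s["eef_pos"],s["orientation"])
```

```text
t 29.35 a -202.7 b 338.6 z 116.8 yaw 23.0 Fa -0.3 Fb 1.0 Fz 0.4 w 50.3 gf 0.0 j [ 0.1   0.47 -0.46  1.96  0.29  0.78 -2.36]
[0.5154553  0.11898351 0.11676094] [ 9.91713948e-01 -1.28465277e-01 -1.95308772e-04  2.82906809e-04]
```

Emit:
jog_arm:
  targets: "-0.1 -0.4 0 0;-0.1 -0.4 0 0;-0.1 -0.4 0 0"

```text
time: 29.6
eef_pos: [0.5161, 0.1249, 0.1178]
orientation: [0.992, -0.127, 0.001, -0.0]
wrist_force: [-0.3, -0.3, 0.3]
grip_width: 0.0499
gripper_force: 0.0
```

Emit:
jog_arm:
  targets: "0 0 0 0;0 0 0 0;0 0 0 0;0 0 0 0;0 0 0 0;0 0 0 0"
  fingers: 0.5

```text
time: 30.1
eef_pos: [0.5152, 0.124, 0.1167]
orientation: [0.992, -0.128, -0.0, 0.0]
wrist_force: [-0.7, -2.8, -2.0]
grip_width: 0.0156
gripper_force: 30.0
```

Run:
```python
from h import *
me();s=manip.state();print(s["eef_pos"],s["orientation"])
f=np.load("pics/top6.npz");c,T=cal("top")
# port: dark ring near expected spot
ex,ey=frame(np.radians(-38.2)); 
q=G+ex*.026-ey*.020; print("port exp",q)
```

```text
t 30.10 a -205.9 b 342.4 z 116.7 yaw 23.1 Fa 1.1 Fb -2.6 Fz -2.0 w 15.6 gf 30.0 j [ 0.09  0.47 -0.46  1.96  0.29  0.78 -2.37]
[0.51524795 0.12398666 0.11665776] [ 9.91816034e-01 -1.27674861e-01 -1.36155201e-04  2.55083517e-04]
port exp [ 0.47616411 -0.30459576]
```

Emit:
jog_arm:
  targets: "0 0 -2 0;0 0 -5 0;0 0 -8.5 0;-1 2 -12 0;-2 5.5 -14.3 0;-3 9 -14.3 0;-3.5 12.5 -14.3 0;-3.5 16 -14.3 0;-3.3 19.5 -14.3 0;-3 22 -14.3 -4;-2 25.5 -14.3 -11;-1 29 -14.3 -18;0 32.5 -14.3 -25;1 36 -14.3 -32;2 39.5 -14.3 -39;3 43 -14.3 -46;4 46 -14.3 -53;4.7 47.9 -14.3 -60;4.7 47.9 -14.3 -66.5;4.7 47.9 -14.3 -66.5"

```text
time: 31.77
eef_pos: [0.4388, -0.3525, 0.259]
orientation: [0.899, 0.438, -0.0, -0.001]
wrist_force: [0.5, 1.1, -0.6]
grip_width: 0.0159
gripper_force: 30.0
```

Emit:
jog_arm:
  targets: "0 0 0 0;0 0 0 0;0 0 0 0"

```text
time: 32.02
eef_pos: [0.4398, -0.3499, 0.2598]
orientation: [0.9, 0.437, 0.0, -0.0]
wrist_force: [0.4, 0.5, -0.2]
grip_width: 0.0158
gripper_force: 30.0
```

Run:
```python
from h import *
me();s=manip.state();print(s["eef_pos"],s["orientation"])
c,T=cal("wrist");p,d=manip.camera("wrist");cv2.imwrite("pics/w7.png",p[:,:,::-1]);np.savez("pics/w7.npz",p=p,d=d,T=T)
```

```text
t 32.02 a 24.9 b -78.3 z 259.8 yaw 89.6 Fa 0.1 Fb 0.6 Fz -0.2 w 15.8 gf 30.0 j [ 0.89  0.32 -0.33  1.77  0.11  1.07 -0.14]
[ 0.43980267 -0.3499152   0.25980462] [ 8.99610373e-01  4.36693451e-01  2.95470662e-05 -7.09635893e-05]
```

View pics/w7.png

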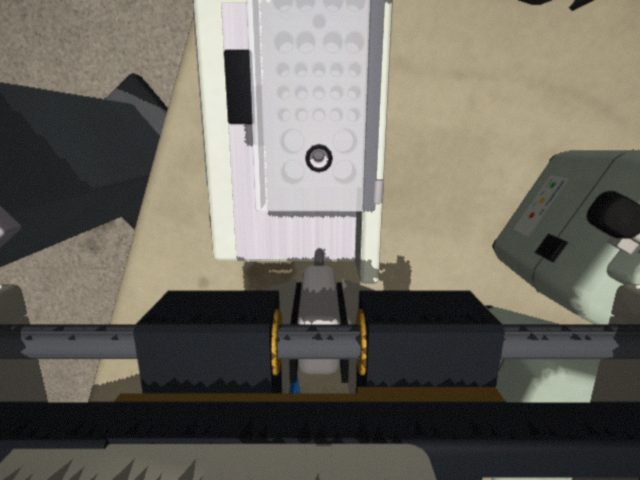

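Run:
```python
from h import *
f=np.load("pics/w7.npz");c=manip.calibration("wrist");T=f["T"];p=f["p"];g=cv2.cvtColor(p,cv2.COLOR_RGB2GRAY)
m=((g<70)).astype(np.uint8);m[:138]=0;m[178:]=0;m[:,:295]=0;m[:,345:]=0
cs,_=cv2.findContours(m,cv2.RETR_EXTERNAL,cv2.CHAIN_APPROX_NONE);k=max(cs,key=cv2.contourArea);cc,r=cv2.minEnclosingCircle(k);print("ring",cc,r)
w=plane(c,T,[cc],.1125)[0];print("port",w,H(w[None]))
print(g[146:172,306:334:1][::2,::2])
# well: dark patch strictly inside the ring
print("tip region");print(g[242:272:2,306:334:2])
tip=plane(c,T,[(319,249)],.157)[0];print("tip ray at .157",tip,manip.state()["eef_pos"])
# expected image of tip straight below tcp
s=manip.state()["eef_pos"];
for z in(.157,.163,.217):
    q=np.linalg.inv(T)@np.r_[s[:2],z,1];print(z,q[0]/q[2]*c["fx"]+c["cx"],q[1]/q[2]*c["fy"]+c["cy"])
```

```text
ring (318.5, 157.89999389648438) 13.10963249206543
port [ 0.47587454 -0.30456513  0.1125    ] (array([25.61217021]), array([-20.33430675]))
[[210 213 188  83  56  42  37  35  39  54 135 207 212 213]
 [213 189  84  29  33  40  59  49  38  30  40 138 207 211]
 [191  80  33  39  90 100 103 102  97  73  32  45 148 211]
 [123  33  38  91 101 112 114 112 102 110  65  29  59 193]
 [ 90  33  72 103 111 116 118 117 111 105 104  38  35 177]
 [ 54  26  94  93 100 115 115 115 104 148 140  53  26 125]
 [ 39  31 111 125  85 103 109 103  85 176 199  76  20 100]
 [ 56  32 169 213 136  82  75  77 132 215 184  73  28 140]
 [ 95  28 111 216 204 173 159 172 208 224 172  42  38 176]
 [142  31  42 154 221 221 218 220 226 204  92  29  64 199]
 [201  86  25  51 156 197 217 215 178  87  29  38 145 209]
 [209 192  81  30  43  55  81  74  48  31  35 144 207 208]
 [212 211 187 111  70  37  31  37  43  83 144 206 210 207]]
tip region
[[217 212 215 220 219 210 207 214 214 213 216 215 211 212]
 [217 216 215 219 216 208 208 213 215 220 218 218 211 211]
 [215 215 217 220 217 211 204 211 213 218 218 216 213 215]
 [21
[... 224 characters left out ...]
11 210]
 [204 211 214 211 129  66  71  65  64 113 185 174 212 213]
 [126 152 182 131  88  69  73  68  63 100 111 120 190 205]
 [102 104 110 102  76  66  67  68  60  85  91  96 104 144]
 [ 78  77  77  78  59  54  50  58  50  74  76  78  80  84]
 [ 77  77  81  82  59  50  47  50  51  75  79  80  79  82]
 [ 80  85  94  94  90  86  89  86  92  92  96  90  81  80]
 [ 89  94  99 100 101 100 100 101 100 103  96  99  94  84]
 [ 90  98  98 102 103  98  98 102 103  97 100  98  94  85]]
tip ray at .157 [ 0.44079575 -0.34966539  0.157     ] [ 0.43987452 -0.35002916  0.25991104]
0.157 318.25722985744716 250.2178388140801
0.163 318.2470991303575 252.94702508132843
0.217 318.1286772212842 284.8495178762532
```

Run:
```python
from h import *
f=np.load("pics/w7.npz");c=manip.calibration("wrist");T=f["T"]
w=plane(c,T,[(318.2,155.6)],.092)[0];print("well",w,H(w[None]))
s=manip.state();q=s["orientation"];t=2*np.arctan2(q[1],q[0]);x=np.array([np.cos(t),np.sin(t)]);y=np.array([np.sin(t),-np.cos(t)])
tip=plane(c,T,[(318.6,250.2)],.157)[0]
for n,P in(("well",w),("port",np.array([.47587,-.30457]))):
    d=P[:2]-tip[:2];e=P[:2]-s["eef_pos"][:2];print(n,"from tip cm",d@x*100,d@y*100,"from tcp",e@x*100,e@y*100)
```

```text
well [ 0.47603396 -0.30396095  0.092     ] (array([25.36782705]), array([-19.75920455]))
well from tip cm 5.855194927156015 -0.02874661350567194 from tcp 5.856433391739641 -0.005726791327068104
port from tip cm 5.797186686426407 -0.003983037451465998 from tcp 5.798425151010032 0.019036784727137837
```

Emit:
jog_arm:
  targets: "2 0 0 0;4 0 0 0;5.3 0 0 0;5.85 0 1 0;5.85 0 2.5 0;5.85 0 2.5 0;5.85 0 2.5 0;5.85 0 2.5 0"

```text
time: 32.73
eef_pos: [0.4753, -0.3055, 0.2348]
orientation: [0.9, 0.437, -0.0, 0.0]
wrist_force: [0.0, 0.0, 0.1]
grip_width: 0.0159
gripper_force: 30.0
```

Run:
```python
from h import *
me();s=manip.state();q=s["orientation"];t=2*np.arctan2(q[1],q[0]);x=np.array([np.cos(t),np.sin(t)]);y=np.array([np.sin(t),-np.cos(t)])
d=np.array([.47603,-.30396])-s["eef_pos"][:2];print("err cm",d@x*100,d@y*100,s["eef_pos"],q)
```

```text
t 32.73 a 25.8 b -21.4 z 234.8 yaw 89.6 Fa 0.0 Fb 0.0 Fz 0.1 w 15.9 gf 30.0 j [ 0.8   0.35 -0.35  1.78  0.14  1.03 -0.26]
err cm 0.16840325201399056 -0.04214415764800908 [ 0.47531909 -0.30554373  0.23479728] [ 8.99651960e-01  4.36607718e-01 -2.21422687e-04  3.73245656e-05]
```

Emit:
jog_arm:
  targets: "0.15 -0.03 0 0;0.15 -0.03 0 0;0.15 -0.03 1 0;0.15 -0.03 2 0;0.15 -0.03 3 0;0.15 -0.03 3.7 0;0.15 -0.03 4.2 0;0.15 -0.03 4.6 0;0.15 -0.03 5 0;0.15 -0.03 5 0"

```text
time: 33.57
eef_pos: [0.4759, -0.3036, 0.1838]
orientation: [0.899, 0.437, -0.0, -0.001]
wrist_force: [-0.1, 0.3, -0.2]
grip_width: 0.0161
gripper_force: 30.0
```

Run:
```python
from h import *
me();s=manip.state();q=s["orientation"];t=2*np.arctan2(q[1],q[0]);x=np.array([np.cos(t),np.sin(t)]);y=np.array([np.sin(t),-np.cos(t)])
d=np.array([.47603,-.30396])-s["eef_pos"][:2];print("err cm",d@x*100,d@y*100,s["wrist_force"])
```

```text
t 33.57 a 25.0 b -19.5 z 183.8 yaw 89.6 Fa -0.3 Fb 0.2 Fz -0.2 w 16.1 gf 30.0 j [ 0.79  0.41 -0.34  1.83  0.17  0.93 -0.29]
err cm -0.026134441066670087 0.03256412985106575 [-0.12676041  0.32862659 -0.17621526]
```

Emit:
jog_arm:
  targets: "0 0 0.5 0;0 0 1 0;0 0 1.5 0;0 0 1.9 0;0 0 2.2 0;0 0 2.2 0;0 0 2.2 0"

```text
time: 34.15
eef_pos: [0.4761, -0.3036, 0.1623]
orientation: [0.899, 0.437, -0.0, -0.0]
wrist_force: [-1.0, -0.4, -0.7]
grip_width: 0.0155
gripper_force: 30.0
```

```bash
python3 -c "
from h import *
me()"
```

```text
t 34.15 a 25.2 b -19.5 z 162.3 yaw 89.6 Fa -0.5 Fb -0.9 Fz -0.7 w 15.5 gf 30.0 j [ 0.78  0.44 -0.33  1.85  0.18  0.88 -0.3 ]
```

Emit:
jog_arm:
  targets: "0 0 0 0;0 0 0 0;0 0 0 0;0 0 0 0;0 0 0 0;0 0 -2 0;0 0 -5 0;0 0 -9 0;0 0 -13 0;-2 -2 -17 0;-5 -5 -20 0;-8 -8 -20 0;-8 -10 -20 0;-8 -10 -20 0"
  fingers: 5

```text
time: 35.32
eef_pos: [0.343, -0.3049, 0.364]
orientation: [0.901, 0.435, -0.001, 0.001]
wrist_force: [-0.6, 0.6, -0.9]
grip_width: 0.0499
gripper_force: 0.0
```

Run:
```python
from h import *
me()
out=[]
for n,(u0,v0) in (("top",(340,200)),("side",(310,100))):
    p,d=manip.camera(n);c,T=cal(n);P=cloud(c,T,d);a,b=H(P);z=P[...,2]
    out.append(cv2.resize(p[v0:v0+150,u0:u0+150,::-1],(400,400),interpolation=cv2.INTER_CUBIC))
    s=(d>0)&(abs(a-25)<20)&(abs(b+20)<20)&(z>.13)&(z<.2);print(n,"head top",s.sum(),np.percentile(z[s],[50,95]) if s.sum() else "",np.median(P[s],0))
    near=(d>0)&(abs(a)<100)&(abs(b)<150)&(z>.035)&(z<.115);print(cv2.minAreaRect((P[near][:,:2]*1000).astype(np.float32)))
cv2.imwrite("pics/c8.png",np.hstack(out))
```

```text
t 35.32 a -79.1 b -102.0 z 364.0 yaw 89.3 Fa -0.8 Fb 0.1 Fz -0.9 w 49.9 gf 0.0 j [ 0.97  0.03 -0.31  1.86  0.01  1.26 -0.02]
top head top 134 [0.17396959 0.17996685] [ 0.47844971 -0.3051223   0.17396959]
((467.6643371582031, -270.7178039550781), (250.91622924804688, 159.72463989257812), 51.583675384521484)
side head top 224 [0.15759877 0.17990696] [ 0.47515045 -0.30394855  0.15759877]
((465.40313720703125, -269.01611328125), (254.72348022460938, 166.01470947265625), 51.30398178100586)
```

View pics/c8.png

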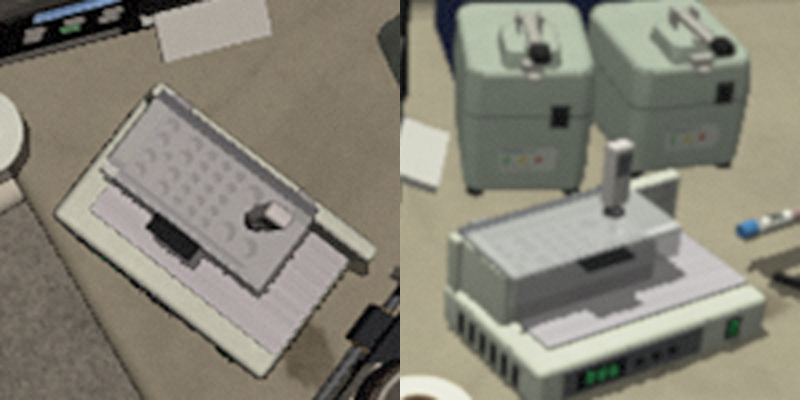

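The cover is closed and flat. The thermometer stands upright in the port, with its head top at about 178 mm, so it is at the bottom of the well. The heater has not moved. Handing in.

```bash
python3 -c "
from plant import manip
print(manip.job_done())"
```

```text
the job is handed in; nothing more can be done
None
```

I handed the job in at about 35 s: the three blocks are packed flush in the home corner, the cover is closed, and the thermometer is at the bottom of the right-hand block's well and released. The heater hasn't visibly moved, and the arm never went near the label roll, timer or wash bottle.

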